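# Stand the slumped frames back in their drying stands

### The job

Two of the three framed prints in the wooden drying stands have slumped forward, face down over the front bar. Push each of these two back with the fingertips until it tips over and leans on the rear bar of its stand, still in its groove. Only push, and do not press hard on the glass or lift a frame; leave the third frame and the small things round the stands as they are.

Things in the scene. Friction and masses are not known exactly. Their poses are not given: they have to be found in the camera images.
- stand_a: fixed wooden stand of frame_a, mm: base 130 (x) x 110 (y) x 14. Origin: centre of underside; x to its rear (away from the robot), y along the 20 wide groove through the middle, floor z 14, lips to z 22. Round bars 10 thick along y, -51 to 51: rear bar (frames should lean on it) centre x 45, z 125; front bar x -45, z 100; each on two thin rods at y +-36
- stand_b: fixed wooden stand of frame_b, mm: base 130 (x) x 110 (y) x 14. Origin: centre of underside; x to its rear (away from the robot), y along the 20 wide groove through the middle, floor z 14, lips to z 22. Round bars 10 thick along y, -51 to 51: rear bar (frames should lean on it) centre x 45, z 125; front bar x -45, z 100; each on two thin rods at y +-36
- stand_c: fixed wooden stand of frame_c, mm: base 130 (x) x 110 (y) x 14. Origin: centre of underside; x to its rear (away from the robot), y along the 20 wide groove through the middle, floor z 14, lips to z 22. Round bars 10 thick along y, -51 to 51: rear bar (frames should lean on it) centre x 45, z 125; front bar x -45, z 100; each on two thin rods at y +-36
- frame_a: small glazed frame, blue fern-like print, 100 wide, 156 tall, 10 thick (mm), about 0.16 kg, loose, on its short edge in its stand's groove. Slumped: top leans 25 deg to the robot over the front bar, glass down (z to the robot and down; leaning back, z points 20 deg up). Origin: middle of the back face; y from foot to top, z out of the glass, x along the width
- frame_b: small glazed frame, pale green print, 100 wide, 150 tall, 10 thick (mm), about 0.16 kg, loose, on its short edge in its stand's groove. Slumped: top leans 25 deg to the robot over the front bar, glass down (z to the robot and down; leaning back, z points 20 deg up). Origin: middle of the back face; y from foot to top, z out of the glass, x along the width
- frame_c: largest glazed frame, plain pale print, 150 wide, 190 tall, 10 thick (mm), 0.3 kg, loose, on its short edge in its stand's groove. It already leans back 20 deg on the rear bar, as it should: leave it. Origin: middle of the back face; y from foot to top, z out of the glass, x along the width
- frame_a_top (a point): point at the middle of the upper edge of that frame, on its glass side; about 155 above the table and 65 nearer the robot than the groove at the start; a finger that comes from the robot's side meets this edge first (mm). The frame tips on by itself just past upright.
- frame_b_top (a point): point at the middle of the upper edge of that frame, on its glass side; about 149 above the table and 63 nearer the robot than the groove at the start; a finger that comes from the robot's side meets this edge first (mm). The frame tips on by itself just past upright.
- frame_a_foot (a point): point at the middle of the lower edge of frame_a, in the groove.
- frame_b_foot (a point): point at the middle of the lower edge of frame_b, in the groove.
- frame_c_foot (a point): point at the middle of the lower edge of frame_c, in the groove.
- glue_stick: glue stick standing on end in a gap between two stands, 27 across, 93 tall, loose. Origin: centre of its underside (mm).
- dropper: small brown bottle standing in a gap between two stands, 33 across, 75 tall, loose. Origin: centre of its underside (mm).
- eraser: eraser lying in front of the stands, 22 x 51 x 12, loose. Origin: centre of its underside (mm).
- clip_b: black spring clip lying in front of the stands, 58 x 32 x 12, loose. Origin: centre of its underside (mm).
- timer: round minute timer at the front right, 58 across, 49 tall, loose. Origin: centre of its underside (mm).
Not all that is in view belongs to the job. What is shaped like the frame_a but turquoise is not meant.

How it is judged:
By the outcome, as a careful person would: the job done as asked, in the order asked, and still so for the second after the job is handed in, with the robot touching nothing.
It also fails if it takes over 48 s, if anything falls off the work surface, if the arm or the gripper's body presses on something with over 40 N, if the wrist force passes 120 N, or if a joint passes its speed limit or range.

### The arm

A 6-joint arm with a two-finger parallel gripper is mounted at the origin on a cart in front of the work surface, level with it; the furniture and walls round the work are solid. World frame = base frame: x ahead of the robot, y to its left, z up, the work surface at z = 0. Lengths are in m, angles in rad, forces in N, time in s.
With the tool pointing down it reaches from about 0.225 to 0.875 m from the base axis. Payload 3.4 kg.
Tool frame: the origin (TCP) lies at the very end of the fingers, on their centre line; the grasp point (between the pads) lies 19 mm behind it (robot.grip_point_offset is the distance from the TCP to the grasp point, in m); z points along the fingers, y is the line along which they close (so a half turn about z gives the same grasp; the last joint's range is limited). The gripper opens to 85 mm and grips with 20 to 120 N. Pads are 22 mm wide; open, the fingers measure 114 mm over their backs; the gripper's body (76 mm by 85 mm) begins 54 mm behind the grasp point. The pads swing forward as they close: fully open they stand 13 mm farther back than shut.
Start: joints at [1.074, 0.276, 1.505, -0, 1.361, -0.121], TCP at [0.211, 0.535, 0.231] pointing down, gripper open.
Joint ranges: [-2.89, 2.89], [-0.75, 2.08], [0.22, 2.7], [-1.18, 4.32], [0.11, 2.71], [-2.7, 2.7]. Speed limits (rad/s): [2.57, 2.57, 3.14, 3.14, 3.14, 3.14].

### API

Orientations are given as a 3x3 rotation matrix whose columns are the frame's x, y, z axes.
In Python, from bench import telemetry, viewer, robot gives the robot as it stands.
- The arm moves only by the tool step_arm, never from a script. Its argument "plan" is a list of rows, each a list of 5 numbers: the shift along the tool's x, y, z in m, then the turn about the tool's z in degrees, then the opening, from -1 (shut) to 1 (fully open). In form: [[x, y, z, spin, claw], ...]. A call has 1 to 12 rows; each row is the pose to reach, as a shift and turn from the pose commanded when the call began, along the tool's axes at that moment; what a row does not reach only later rows make up. A row lasts 1/10 s, in which the tool goes at most 50 mm and 8.59 degrees, less where a joint would pass 70% of its speed; a pose out of reach is approached as far as the arm can. A call with a gripper value outside its range is refused whole. The fingers move at their own pace and stop on an object; "grip_force" is the grip in N (left out, the last holds). Time passes only in rows, so rows that repeat a pose let the fingers close. It gives the time, the measured TCP pose, the force, the opening and the grip force at its end, in the units of the state.
- telemetry.observe(): the state, without advancing time (a new reading comes with each control period).
- viewer.get_image(name): name is "side" or "top" or "wrist"; returns the picture (420x560x3 uint8, blue, green, red); there is no depth.
- viewer.camera_params(name): a dict with "camera_matrix" (3x3 intrinsics, pixels), "R" (3x3) and "t" (3): a world point X has camera coordinates R X + t. Camera axes: x right, y down, z forward; pixel columns grow to the right and rows downward; lengths in m; the calibration is good to about 2 mm. A picture is of the moment at which its call begins: read the wrist's pose just before it. camera_params takes no time and is no camera call; for the wrist camera it gives the pose at the moment of the call.
- robot.sign_off(): hands the job in; it is judged then, once.
The state is a dict: "time_s": time; "q": joint angles; "joint_velocities": joint speeds; "joint_torque": joint torques, N m; "position": TCP position; "eef_rot": TCP orientation; "force": force on the tool from outside, world axes, zero at the start; "torque": the same for the moment, N m; "opening": finger opening in m; "grasp_force": force on a finger pad.
Only numpy, scipy, OpenCV 4.12 (cv2) and the standard library are available. Lean on these libraries where they do the work, as an engineer would, in place of code of your own. Each camera call takes 0.05 s, during which the arm holds its last target. There are 200 camera calls.

## Working session

There is one attempt and no reset: what is moved stays moved. The work goes in short steps, Python scripts to look and compute and a tool call to move; the robot and the scene stay as the last step left them, time stands still between calls to the robot, and variables do not carry over. Pictures are saved under pics/ and viewed, at most 10 in all, crops included, and the job is handed in when it is done.

Besides the shell and the picture viewer there is one more tool, called after "Emit:" as a command line: name --pt "numbers of a row" for each row, then --argument value for the rest. step_arm: Moves the arm, as the interface text tells. Its arguments: {"type":"object","properties":{"plan":{"type":"array"},"grip_force":{"type":"number"}},"required":["plan"]}

```bash
ls; mkdir -p pics; python3 - <<'E'
from bench import telemetry, viewer, robot
import cv2,numpy as np
for n in("top","side"):
    cv2.imwrite(f"pics/{n}0.png",viewer.get_image(n)); p=viewer.camera_params(n); print(n,p["camera_matrix"],p["R"],p["t"])
s=telemetry.observe(); print(s["position"],s["eef_rot"],s["time_s"],s["force"])
E
```

```text
pics
top [[511.98208673   0.         265.95602753]
 [  0.         511.98208673 200.63484984]
 [  0.           0.           1.        ]] [[-0.02583827 -0.99966137  0.00308796]
 [-0.99170972  0.02524354 -0.12599445]
 [ 0.12587384 -0.00631783 -0.99202614]] [0.05951493 0.48378601 1.4503015 ]
side [[461.79004983   0.         273.83021202]
 [  0.         461.79004983 206.32836788]
 [  0.           0.           1.        ]] [[ 0.85517329 -0.51830749  0.00599964]
 [-0.32095559 -0.53857353 -0.7790546 ]
 [ 0.40702108  0.66430106 -0.62692738]] [-0.3742516   0.27623096  0.90593606]
[0.21082362 0.53442245 0.23050429] [[-9.30203715e-01  3.67042829e-01 -7.81048372e-04]
 [ 3.67043621e-01  9.30202489e-01 -1.51965417e-03]
 [ 1.68754973e-04 -1.70026678e-03 -9.99998540e-01]] 0.1 [-0.09840297 -0.49951397 -0.11882898]
```

View pics/top0.png

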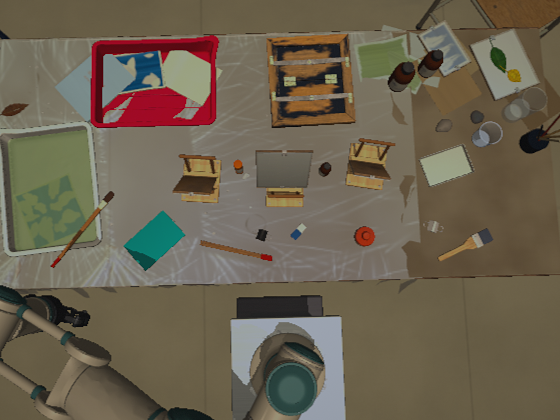

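View pics/side0.png

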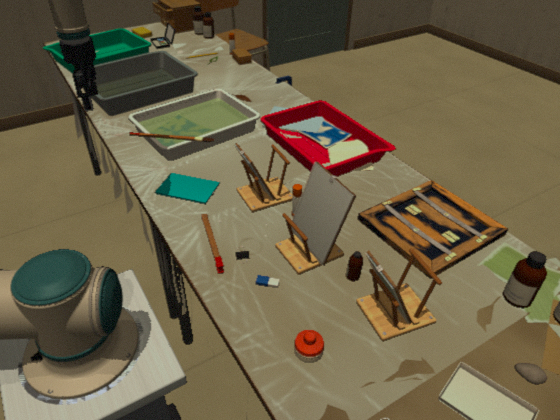

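The top view shows slumped frames at about (197,185) and (368,172), with the upright frame_c in the middle at (285,170). The glue stick is at (238,167), the dropper at (325,169), the timer at (364,236), and the clip and eraser at (262,235) and (298,231). The side view agrees: slumped frames at (258,180) and (388,290). I'll enlarge both stands.

```bash
python3 - <<'E'
import cv2,numpy as np
t=cv2.imread("pics/top0.png"); s=cv2.imread("pics/side0.png")
f=lambda im,c,r,w,h:cv2.resize(im[r:r+h,c:c+w],(400,300),interpolation=cv2.INTER_CUBIC)
# top crops 80x60 (x5), side crops 80x... 100x75 (x4), 120x90(x3.33)
o=np.vstack([np.hstack([f(t,160,145,80,60),f(t,330,130,80,60)]),np.hstack([f(s,220,135,100,75),f(s,340,245,120,90)])])
cv2.imwrite("pics/crop.png",o)
E
```

```text
(no output)
```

View pics/crop.png

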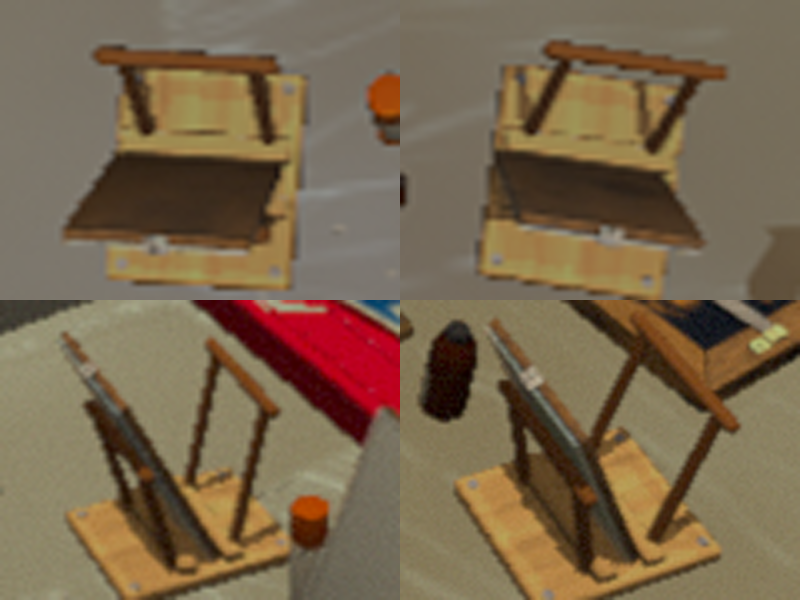

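```bash
cat > h.py <<'E'
from bench import telemetry, viewer, robot
import cv2,numpy as np
def ray(n,px):
    p=viewer.camera_params(n);R=np.array(p["R"]);t=np.array(p["t"])
    d=R.T@np.linalg.inv(p["camera_matrix"])@[px[0],px[1],1.];return -R.T@t,d/np.linalg.norm(d)
def plane(n,px,z):
    c,d=ray(n,px);return c+d*(z-c[2])/d[2]
def tri(a,b):
    (c1,d1),(c2,d2)=ray("top",a),ray("side",b)
    k=np.linalg.lstsq(np.c_[d1,-d2],c2-c1,rcond=None)[0]
    p,q=c1+k[0]*d1,c2+k[1]*d2;return (p+q)/2,np.linalg.norm(p-q)
E
python3 - <<'E'
from h import *
np.set_printoptions(precision=4,suppress=True)
print("tabs",tri((191,193.5),(242,152.5)),tri((372,177),(379,268.4)))
print("rear bar ends L",tri((179,155.5),(272.5,145.5)),tri((215,158),(289,162.5)))
print("rear bar ends R",tri((360,139.5),(411,249)),tri((394.5,144.5),(560/1e9+340+335/3.333,245+125/3.333)))
for nm,l in(("L",[(221,160.6),(218,202.6),(181.6,200)]),("R",[(350,143.6),(387,147),(382.4,188.4),(346,184.4)])):
    P=np.array([plane("top",p,.014) for p in l]);print(nm,P)
for nm,l in(("L",[(173,192.5),(212.5,194)]),("R",[(352,174),(390,179)])):
    print("top edge",nm,[plane("top",p,.15) for p in l])
for nm,px,z in(("glue",(238,163),.093),("dropper",(325,166),.075),("timer",(364,236),.049),("cTop",(285,152),.19),("cTop",(255,152),.19),("cTop",(313,152),.19),("eraser",(298,231),.012),("clip",(262,235),.012)):print(nm,plane("top",px,z))
E
```

```text
tabs (array([0.4923, 0.2461, 0.157 ]), np.float64(0.0018325314980458043)) (array([ 0.5254, -0.2363,  0.152 ]), np.float64(0.001770518976669321))
rear bar ends L (array([0.6038, 0.2825, 0.1239]), np.float64(0.00015379791503731765)) (array([0.5936, 0.1836, 0.1279]), np.float64(0.0001606584045141436))
rear bar ends R (array([ 0.6344, -0.214 ,  0.1296]), np.float64(0.0009973564321525414)) (array([ 0.6186, -0.3082,  0.1281]), np.float64(0.0005945429480985117))
L [[0.6098 0.1766 0.014 ]
 [0.485  0.1872 0.014 ]
 [0.4954 0.2935 0.014 ]]
R [[ 0.6515 -0.2068  0.014 ]
 [ 0.6384 -0.3161  0.014 ]
 [ 0.5147 -0.2957  0.014 ]
 [ 0.5293 -0.1894  0.014 ]]
top edge L [array([0.4981, 0.2946, 0.15  ]), array([0.4914, 0.1896, 0.15  ])]
top edge R [array([ 0.536 , -0.1842,  0.15  ]), array([ 0.5198, -0.2852,  0.15  ])]
glue [0.5852 0.1229 0.093 ]
dropper [ 0.574  -0.1222  0.075 ]
timer [ 0.3748 -0.2278  0.049 ]
cTop [ 0.5916 -0.0049  0.19  ]
cTop [0.5935 0.0734 0.19  ]
cTop [ 0.5897 -0.078   0.19  ]
eraser [ 0.3962 -0.0439  0.012 ]
clip [0.3872 0.0611 0.012 ]
```

Left is frame_a (top about 0.157) at stand centre (0.553,0.235), yaw about -5.4°. Right is frame_b (top about 0.152) at (0.583,-0.252), yaw about -9°. The sizes match the text. I'll move to a point in front of frame_a with the fingers half open, so both tips meet the edge.

Emit:
step_arm --pt "-0.03 -0.016 0 -4 0" --pt "-0.07 -0.037 0 -8 0" --pt "-0.11 -0.058 0 -12 0" --pt "-0.15 -0.079 0 -16 0" --pt "-0.19 -0.1 0 -16 0" --pt "-0.23 -0.121 0 -16 0" --pt "-0.27 -0.142 0 -16 0" --pt "-0.3 -0.158 0 -16 0" --pt "-0.325 -0.171 0 -16 0" --pt "-0.335 -0.177 0 -16 0" --pt "-0.335 -0.177 0 -16 0" --pt "-0.335 -0.177 0 -16 0"

```text
time_s: 1.3
position: [0.4569, 0.248, 0.2311]
eef_rot: [[-0.995, 0.096, -0.001], [0.096, 0.995, 0.001], [0.001, 0.001, -1.0]]
force: [0.4, -0.3, 0.6]
opening: 0.0425
grasp_force: 0.0
```

```bash
cat > st.py <<'E'
from h import *
np.set_printoptions(precision=4,suppress=True)
def st():
    s=telemetry.observe();print(s["time_s"],s["position"],"yang",np.degrees(np.arctan2(s["eef_rot"][1][1],s["eef_rot"][0][1])),s["force"],s["opening"]);return s
E
python3 - <<'E'
from st import *
s=st();R=np.array(s["eef_rot"]);print(R.T@(np.array([.458,.247,.13])-s["position"]),R)
cv2.imwrite("pics/w1.png",viewer.get_image("wrist"))
E
```

```text
1.3 [0.4569 0.248  0.2311] yang 84.47205809863543 [ 0.4132 -0.2832  0.5616] 0.04254236621761837
[-0.0014 -0.0009  0.1011] [[-0.9953  0.0963 -0.0013]
 [ 0.0963  0.9953  0.0008]
 [ 0.0014  0.0007 -1.    ]]
```

View pics/w1.png

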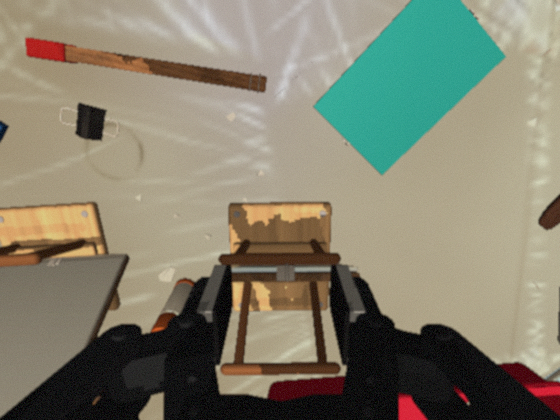

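The wrist view shows fingers (columns 210–355) centred on frame_a's tab (286,270) and stand (280). Next I lower to z 0.13, which clears the front bar (top 0.105), then start a gentle push along tool -x.

Emit:
step_arm --pt "0 0 0.02 0 0" --pt "0 0 0.05 0 0" --pt "0 0 0.08 0 0" --pt "0 0 0.1 0 0" --pt "0 0 0.1 0 0" --pt "-0.005 0 0.1 0 0" --pt "-0.01 0 0.1 0 0" --pt "-0.015 0 0.1 0 0" --pt "-0.02 0 0.1 0 0" --pt "-0.025 0 0.1 0 0" --pt "-0.03 0 0.1 0 0" --pt "-0.035 0 0.1 0 0"

```text
time_s: 2.55
position: [0.493, 0.2438, 0.1314]
eef_rot: [[-0.995, 0.097, 0.0], [0.097, 0.995, 0.0], [-0.0, 0.0, -1.0]]
force: [-0.9, 0.2, 0.7]
opening: 0.0427
grasp_force: 0.3
```

Light contact, about 1 N. I'll push on.

Emit:
step_arm --pt "-0.004 0 0 0 0" --pt "-0.008 0 0 0 0" --pt "-0.012 0 0 0 0" --pt "-0.016 0 0 0 0" --pt "-0.02 0 0 0 0" --pt "-0.024 0 0 0 0" --pt "-0.028 0 0 0 0" --pt "-0.031 0 0 0 0" --pt "-0.034 0 0 0 0" --pt "-0.036 0 0 0 0"

```text
time_s: 3.55
position: [0.5287, 0.2404, 0.1313]
eef_rot: [[-0.995, 0.096, 0.0], [0.096, 0.995, 0.0], [-0.0, 0.0, -1.0]]
force: [-0.4, -0.8, -0.2]
opening: 0.0428
grasp_force: 0.1
```

```bash
python3 - <<'E'
from st import *
s=st()
f=lambda im,c,r,w,h:cv2.resize(im[r:r+h,c:c+w],(400,300),interpolation=cv2.INTER_CUBIC)
cv2.imwrite("pics/c2.png",np.hstack([f(viewer.get_image("top"),155,140,88,66),f(viewer.get_image("side"),210,115,120,90)]))
E
```

```text
3.55 [0.5287 0.2404 0.1313] yang 84.46775432752848 [-0.366  -0.7855 -0.2467] 0.04280023258114279
```

View pics/c2.png

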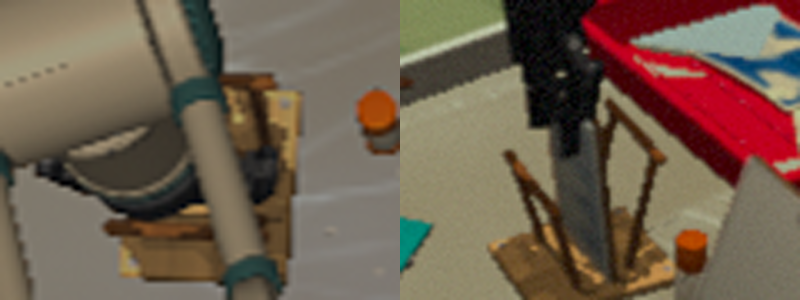

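Frame_a is rising and nearly upright, with its foot in the groove at crop (600,275). I'll continue more slowly.

Emit:
step_arm --pt "-0.003 0 0 0 0" --pt "-0.006 0 0 0 0" --pt "-0.009 0 0 0 0" --pt "-0.012 0 0 0 0" --pt "-0.015 0 0 0 0" --pt "-0.018 0 0 0 0" --pt "-0.021 0 0 0 0" --pt "-0.024 0 0 0 0" --pt "-0.027 0 0 0 0" --pt "-0.03 0 0 0 0" --pt "-0.03 0 0 0 0" --pt "-0.03 0 0 0 0"

```text
time_s: 4.85
position: [0.5582, 0.2375, 0.1312]
eef_rot: [[-0.995, 0.096, -0.0], [0.096, 0.995, 0.0], [0.0, 0.0, -1.0]]
force: [0.5, 0.0, 0.7]
opening: 0.0428
grasp_force: 0.0
```

```bash
python3 - <<'E'
from st import *
s=st()
f=lambda im,c,r,w,h:cv2.resize(im[r:r+h,c:c+w],(400,300),interpolation=cv2.INTER_CUBIC)
cv2.imwrite("pics/c3.png",np.hstack([f(viewer.get_image("top"),155,140,88,66),f(viewer.get_image("side"),210,115,120,90)]))
E
```

```text
4.85 [0.5582 0.2375 0.1312] yang 84.46406476452013 [0.5342 0.0072 0.6638] 0.042817664734007416
```

View pics/c3.png

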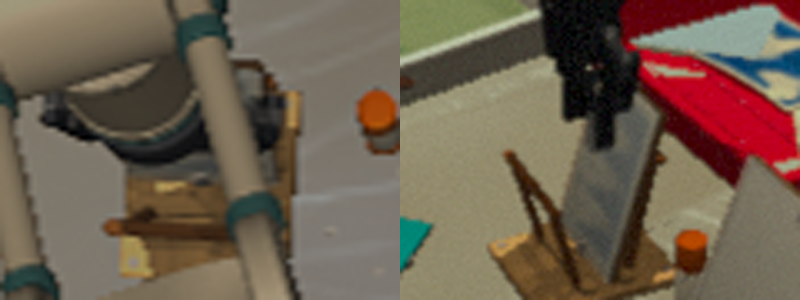

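Frame_a, the blue fern print, now leans on the rear bar and the force reads zero. I'll back off and rise.

Emit:
step_arm --pt "0.01 0 0 0 0" --pt "0.03 0 0 0 0" --pt "0.055 0 0 0 0" --pt "0.08 0 0 0 0" --pt "0.085 0 -0.02 0 0" --pt "0.085 0 -0.05 0 0" --pt "0.085 0 -0.08 0 0" --pt "0.085 0 -0.11 0 0" --pt "0.085 0 -0.12 0 0" --pt "0.085 0 -0.12 0 0"

```text
time_s: 5.95
position: [0.4738, 0.2461, 0.2527]
eef_rot: [[-0.995, 0.096, 0.003], [0.096, 0.995, 0.001], [-0.003, 0.002, -1.0]]
force: [-0.6, 0.1, -0.4]
opening: 0.0424
grasp_force: 0.0
```

```bash
python3 - <<'E'
from st import *
s=st();R=np.array(s["eef_rot"]);print(R.T@(np.array([.490,-.233,.25])-s["position"]))
E
```

```text
5.95 [0.4738 0.2461 0.2527] yang 84.48298309102975 [-0.6011  0.0745 -0.3835] 0.042357992001087086
[-0.0622 -0.4753  0.0021]
```

Emit:
step_arm --pt "0 -0.03 0 0 0" --pt "-0.005 -0.075 0 0 0" --pt "-0.012 -0.12 0 0 0" --pt "-0.018 -0.165 0 1 0" --pt "-0.025 -0.21 0 2 0" --pt "-0.03 -0.255 0 3 0" --pt "-0.037 -0.3 0 3.5 0" --pt "-0.044 -0.345 0 3.5 0" --pt "-0.05 -0.39 0 3.5 0" --pt "-0.057 -0.435 0 3.5 0" --pt "-0.062 -0.465 0 3.5 0" --pt "-0.062 -0.475 0 3.5 0"

```text
time_s: 7.15
position: [0.4887, -0.2356, 0.2486]
eef_rot: [[-0.987, 0.16, -0.003], [0.16, 0.987, 0.001], [0.004, 0.001, -1.0]]
force: [0.7, 0.1, 0.6]
opening: 0.0427
grasp_force: 0.0
```

Emit:
step_arm --pt "0 0 0 0 0" --pt "0 0 0 0 0"

```text
time_s: 7.35
position: [0.4888, -0.2315, 0.2502]
eef_rot: [[-0.988, 0.157, -0.002], [0.157, 0.988, 0.003], [0.002, 0.002, -1.0]]
force: [0.7, -0.1, 0.3]
opening: 0.0428
grasp_force: 0.0
```

```bash
python3 - <<'E'
from st import *
s=st();R=np.array(s["eef_rot"]);print(R.T@(np.array([.490,-.233,.13])-s["position"]))
cv2.imwrite("pics/w4.png",viewer.get_image("wrist"))
E
```

```text
7.35 [ 0.4888 -0.2315  0.2502] yang 80.98240062377535 [ 0.7028 -0.0552  0.2847] 0.04277849430520915
[-0.0017 -0.0016  0.1202]
```

View pics/w4.png

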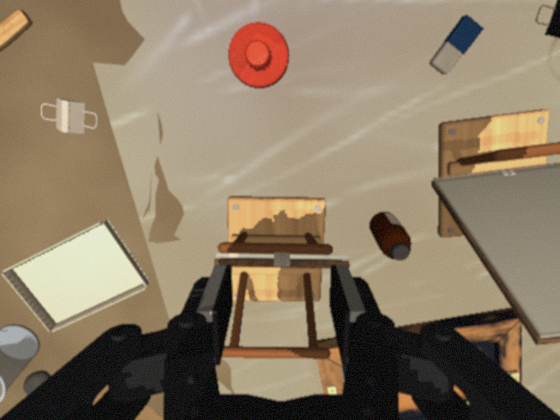

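Fingers are centred (about 281) on frame_b's tab (281,260), with the bars square to them. I'll lower and push in the same way.

Emit:
step_arm --pt "0 -0.001 0.03 0 0" --pt "0 -0.001 0.06 0 0" --pt "0 -0.001 0.09 0 0" --pt "0 -0.001 0.12 0 0" --pt "0 -0.001 0.122 0 0" --pt "-0.005 -0.001 0.122 0 0" --pt "-0.01 -0.001 0.122 0 0" --pt "-0.015 -0.001 0.122 0 0" --pt "-0.02 -0.001 0.122 0 0" --pt "-0.025 -0.001 0.122 0 0" --pt "-0.03 -0.001 0.122 0 0" --pt "-0.035 -0.001 0.122 0 0"

```text
time_s: 8.6
position: [0.5244, -0.2396, 0.1294]
eef_rot: [[-0.988, 0.157, 0.0], [0.157, 0.988, 0.0], [-0.0, 0.0, -1.0]]
force: [-0.2, 0.4, -0.1]
opening: 0.0427
grasp_force: 0.3
```

Emit:
step_arm --pt "-0.004 0 0 0 0" --pt "-0.008 0 0 0 0" --pt "-0.012 0 0 0 0" --pt "-0.016 0 0 0 0" --pt "-0.02 0 0 0 0" --pt "-0.024 0 0 0 0" --pt "-0.028 0 0 0 0" --pt "-0.031 0 0 0 0" --pt "-0.034 0 0 0 0" --pt "-0.036 0 0 0 0"

```text
time_s: 9.6
position: [0.5598, -0.2452, 0.1292]
eef_rot: [[-0.988, 0.157, 0.0], [0.157, 0.988, 0.0], [-0.0, 0.0, -1.0]]
force: [-0.4, -0.9, 0.3]
opening: 0.0422
grasp_force: 0.0
```

```bash
python3 - <<'E'
from st import *
s=st()
f=lambda im,c,r,w,h:cv2.resize(im[r:r+h,c:c+w],(400,300),interpolation=cv2.INTER_CUBIC)
cv2.imwrite("pics/c5.png",np.hstack([f(viewer.get_image("top"),325,125,88,66),f(viewer.get_image("side"),340,225,140,105)]))
E
```

```text
9.6 [ 0.5598 -0.2452  0.1292] yang 80.97248971395166 [-0.3986 -0.9089  0.3244] 0.04224536006036426
```

View pics/c5.png

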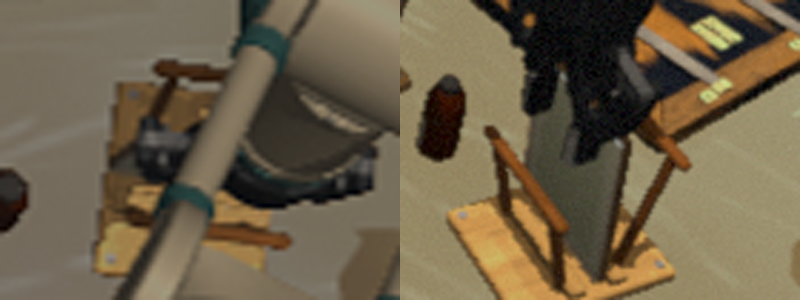

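Frame_b is near upright with its foot in the groove. I'll continue slowly past upright, then retreat.

Emit:
step_arm --pt "-0.003 0 0 0 0" --pt "-0.006 0 0 0 0" --pt "-0.009 0 0 0 0" --pt "-0.012 0 0 0 0" --pt "-0.015 0 0 0 0" --pt "-0.018 0 0 0 0" --pt "-0.021 0 0 0 0" --pt "-0.024 0 0 0 0" --pt "-0.027 0 0 0 0" --pt "-0.029 0 0 0 0" --pt "-0.029 0 0 0 0" --pt "-0.029 0 0 0 0"

```text
time_s: 10.9
position: [0.5881, -0.2496, 0.1292]
eef_rot: [[-0.988, 0.157, -0.0], [0.157, 0.988, 0.0], [0.0, 0.0, -1.0]]
force: [0.2, 0.6, 0.1]
opening: 0.0427
grasp_force: 0.0
```

Emit:
step_arm --pt "0.01 0 0 0 0" --pt "0.03 0 0 0 0" --pt "0.055 0 0 0 0" --pt "0.08 0 0 0 0" --pt "0.095 0 -0.02 0 0" --pt "0.11 0 -0.05 0 0" --pt "0.13 0 -0.08 0 0" --pt "0.16 0 -0.11 0 0" --pt "0.19 0 -0.12 0 0" --pt "0.21 0 -0.12 0 0" --pt "0.21 0 -0.12 0 0"

```text
time_s: 12.0
position: [0.3777, -0.2155, 0.2499]
eef_rot: [[-0.987, 0.158, -0.0], [0.158, 0.987, -0.0], [0.0, -0.0, -1.0]]
force: [1.0, -0.2, -1.3]
opening: 0.0428
grasp_force: 0.0
```

```bash
python3 - <<'E'
from st import *
s=st()
t=viewer.get_image("top")[125:210,150:420];d=viewer.get_image("side")[125:345,210:470]
cv2.imwrite("pics/c6.png",np.vstack([cv2.resize(t,(700,220),interpolation=3),cv2.resize(d,(700,380)[:1]+(380,),interpolation=3)]))
E
```

```text
12.0 [ 0.3777 -0.2155  0.2499] yang 80.89055235889994 [ 0.9517 -0.223  -1.2848] 0.042817388207332094
```

View pics/c6.png

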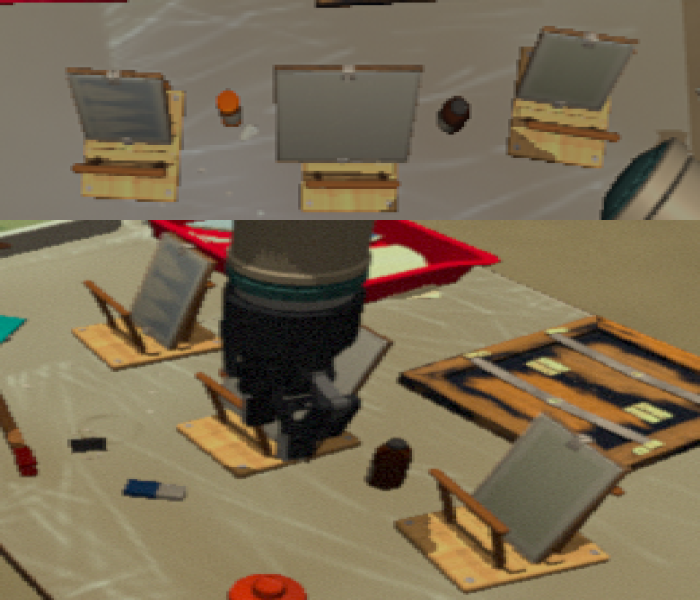

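Both frames lean back on their rear bars with their feet in the grooves. Frame_c and the small things are where they were.

```bash
python3 -c "
from bench import robot
print(robot.sign_off())"
```

```text
the job is handed in; nothing more can be done
None
```

Frame_a and frame_b were pushed back onto the rear bars of their stands, feet still in the grooves; frame_c and the small things were left as they were, and the job is handed in at about 12 s.

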